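Tighten a bearing retaining ring with a two-pin wrench

ROBOT

A 6-joint arm with a two-finger parallel gripper is mounted at the origin on a cart in front of the work surface, level with it; the furniture and walls round the work are solid. World frame = base frame: x ahead of the robot, y to its left, z up, the work surface at z = 0. Lengths are in m, angles in degrees, forces in N, time in s.
With the tool pointing down it reaches from about 0.3 to 0.75 m from the base axis. Payload 8.5 kg.
Tool frame: the origin (TCP) lies on the mounting face of the last link; the fingertips stand 173 mm ahead of it and the grasp point (between the pads) lies 155 mm ahead of it (env.tips_ahead is the distance from the TCP to the fingertips, in m); z points along the fingers, x is the direction in which the jaws open and shut, and the axes are right-handed (so a half turn about z gives the same grasp; the last joint's range is limited). The gripper opens to 85 mm and grips with 20 to 120 N. Pads are 22 mm wide; open, the fingers measure 114 mm over their backs; the gripper's body (76 mm by 85 mm) begins 54 mm behind the grasp point. The pads swing forward as they close: fully open they stand 13 mm farther back than shut.
Start: joints at [60.029, 21.807, 74.336, -0, 83.858, -12.336], TCP at [0.167, 0.524, 0.405] pointing down, gripper open.
Joint ranges: [-178.18, 178.18], [-50.72, 133.34], [12.68, 142.11], [-81.47, 261.47], [9.98, 163.14], [-165.26, 165.26]. Speed limits (degrees/s): [136.94, 136.94, 180, 180, 180, 180].

INTERFACE

Orientations are given as a 3x3 rotation matrix whose columns are the frame's x, y, z axes.
In Python, from rig import env gives the robot as it stands. The module is installed in compiled form; this text tells all that it offers.
- The arm moves only by the tool step_arm, never from a script. Its argument "increments" is a list of rows, each an object of numbers: "x", "y", "z": the shift along the tool's x, y, z in cm; "wx", "wy", "wz": the turn, a rotation vector about the tool's x, y, z in rad; "gripper": the finger opening in cm, from 0 to 8.54. A call has 1 to 20 rows; each row shifts and turns the commanded pose from where the row before left it, along the tool's axes as they then stand; what a row does not reach is not made up. A row lasts 1/10 s, in which the tool goes at most 50 mm and 8.59 degrees, less where a joint would pass 70% of its speed; a pose out of reach is approached as far as the arm can. A call with a gripper value outside its range is refused whole. The fingers move at their own pace and stop on an object; "newtons" is the grip in N (left out, the last holds). Time passes only in rows, so rows that do not move let the fingers close. It gives the time, the measured TCP pose, the force and the opening at its end, in the units of the state.
- env.observe(): the state, without advancing time (a new reading comes with each control period).
- env.get_image(name): name is "scene" or "side" or "wrist"; returns a dict with "color" (420x560x3 uint8, blue, green, red), "camera_matrix" (3x3 intrinsics, pixels), "rvec" (rotation vector, rad) and "tvec" (3), from world to camera coordinates, as OpenCV has them. Camera axes: x right, y down, z forward; pixel columns grow to the right and rows downward; lengths in m; the calibration is good to about 2 mm. A picture is of the moment at which its call begins. There is no depth.
- env.close_job(): hands the job in, once; it reports no verdict.
The state is a dict: "time_s": time; "q": joint angles; "qvel": joint speeds; "joint_efforts": joint torques, N m; "position": TCP position; "tool_rot": TCP orientation; "ft_force": force on the tool from outside, world axes, zero at the start; "wrist_torque": the same for the moment, N m; "grip_width": finger opening in m.
Only numpy, scipy, OpenCV 4.12 (cv2) and the standard library are available. Lean on these libraries where they do the work, as an engineer would, in place of code of your own. Each camera call takes 0.05 s, during which the arm holds its last target. There are 200 camera calls.

TASK

Tighten the threaded retaining ring of the bearing housing, which has only been run in by hand: take the T-handled two-pin wrench out of its wooden block, feel both its pins all the way down into the ring's holes with light pressure, and turn the ring clockwise until it comes up against its stop, without forcing it. Then put the wrench back, upright in its hole in the block, and leave the other tools on the bench where they lie.

Things in the scene. Friction and masses are not known exactly. Their poses are not given: they have to be found in the camera images.
- wrench_handle (a point): Centre of the T-handle of the dark steel two-pin wrench (0.3 to 0.45 kg), standing upright in the block. The handle is a straight bar along x, 113 mm long over its knobs; its middle 78 mm is flat-sided, 14 mm wide (y), 18 mm tall. Below it are the 15 mm round shank and a 58 mm round head, 10 mm thick; z points up the shank. The head's underside is 72 mm below this point.
- wrench_face (a point): Centre of the underside of the wrench's head, same axes as wrench_handle. From it hang a round pilot (24 mm diameter, 16 mm long, tapered end) and two round-nosed pins, 5 mm diameter, 7 mm long, 20 mm to either side along x, so in line with the handle.
- housing: Grey round bearing housing, 85 mm across, with a 108 mm square foot, bolted to the bench; it carries the ring at its top. Origin at the centre of its underside, z up. At the start one opposite pair of the ring's holes lies within 0.4 rad either way of this x axis; just where is not measured.
- ring_face (a point): Centre of the top face of the steel retaining ring, 58 mm above the bench, z up its axis; x and y are those of the housing, not of the ring. The ring is 56 mm across, its 26.5 mm bore takes the wrench's pilot, and four holes (7 mm wide, 12 mm deep, a quarter turn apart) lie 20 mm from its centre. Pins on the plain face: the head stands 7 mm off it; pins fully in two opposite holes: it rests on it.
- ring (a joint): Angle still left to the ring's stop, rad: 0.4 to 0.7 at the start, falls as the ring turns clockwise seen from above, 0 at the stop. Turning takes 0.15 to 0.3 N m, growing a little (a spring washer lies below); at the stop the torque rises steeply. It stays where it is left. Over about 0.6 N m, or a press of over 25 N, is forcing it.
- socket (a point): Centre of the mouth of the wrench's hole in the top of the wooden block (fixed to the bench, 94 x 130 x 46 mm, with three small empty holes besides). The hole is 49 mm wide and 30 mm deep; pilot and pins hang in it and the head's underside rests on the block's top, at this point, with the wrench at any yaw.
- spanner_13: A bystander: steel spanner, 188 mm long, lying flat on the bench between housing and block; origin at its centre, on the bench.
- hex_key: A bystander: small hex key, 93 mm long, lying on the bench to the right; origin at its centre, on the bench.

How it is judged:
By the outcome, as a careful person would: the job done as asked, in the order asked, and still so for the second after the job is handed in, with the robot touching nothing.
It also fails if it takes over 64 s, if anything falls off the work surface, if the arm or the gripper's body presses on something with over 40 N, if the wrist force passes 120 N, or if a joint passes its speed limit or range.

## Working session

There is one attempt and no reset: what is moved stays moved. The work goes in short steps, Python scripts to look and compute and a tool call to move; the robot and the scene stay as the last step left them, time stands still between calls to the robot, and variables do not carry over. Pictures are saved under pics/ and viewed, about 8 in all and at most 12, crops included, and the job is handed in when it is done.

Besides the shell and the picture viewer there is one more tool, called after "Emit:" as name(argument=value, ...), one argument or row to a line, values as JSON. step_arm: Moves the arm, as the interface text tells. Its arguments: {"type":"object","properties":{"increments":{"type":"array"},"newtons":{"type":"number"}},"required":["increments"]}

```bash
mkdir -p pics
cat > h.py <<'E'
import numpy as np, cv2
from rig import env
def shot(n,fn=None):
    im=env.get_image(n)
    if fn: cv2.imwrite('pics/'+fn,im['color'])
    return im
def ray(im,px):
    K=np.array(im['camera_matrix']);R=cv2.Rodrigues(np.array(im['rvec'],float))[0];t=np.array(im['tvec'],float).ravel()
    p=cv2.undistortPoints(np.array([[px]],float),K,None).ravel()
    d=R.T@np.array([p[0],p[1],1]);return -R.T@t,d/np.linalg.norm(d)
def plane(im,px,z):
    c,d=ray(im,px);return c+d*(z-c[2])/d[2]
def tri(*ips):
    A=np.zeros((3,3));b=np.zeros(3)
    for im,px in ips:
        c,d=ray(im,px);P=np.eye(3)-np.outer(d,d);A+=P;b+=P@c
    return np.linalg.solve(A,b)
def proj(im,X):
    return cv2.projectPoints(np.array(X,float).reshape(-1,3),np.array(im['rvec'],float),np.array(im['tvec'],float),np.array(im['camera_matrix']),None)[0].reshape(-1,2)
E
python3 - <<'E'
from h import *
import pickle
np.set_printoptions(precision=4,suppress=True)
d={n:shot(n,n+'0.png') for n in('scene','side','wrist')}
pickle.dump(d,open('d0.pkl','wb'))
cv2.imwrite('pics/a.png',np.hstack([cv2.resize(d[n]['color'],(400,300)) for n in('side','wrist')]))
for n in d: print(n,ray(d[n],(280,210)))
print(env.observe(),env.tips_ahead)
E
```

```text
scene (array([ 0.0189, -0.6721,  0.8525]), array([ 0.4719,  0.5376, -0.6988]))
side (array([ 0.0635, -0.6596,  0.5408]), array([ 0.4934,  0.6739, -0.5498]))
wrist (array([0.0951, 0.547 , 0.3738]), array([ 0.279 , -0.0928, -0.9558]))
{'time_s': 0.15, 'q': array([ 60.0286,  21.8335,  74.3705,   0.0005,  83.8602, -12.3376]), 'qvel': array([-0.038 , -0.1075, -0.2424, -0.0018, -0.0179, -0.0786]), 'joint_efforts': array([  0.0024, -44.8623, -23.1348,  -0.0002,   0.0037,   0.    ]), 'position': array([0.1666, 0.5241, 0.4043]), 'tool_rot': array([[ 0.3029,  0.953 , -0.0006],
       [ 0.953 , -0.3029, -0.001 ],
       [-0.0011, -0.0002, -1.    ]]), 'ft_force': array([0.3867, 0.4378, 1.4075]), 'wrist_torque': array([-0.0005, -0.0017, -0.0309]), 'grip_width': 0.08554941535746279} 0.1734
```

View pics/scene0.png

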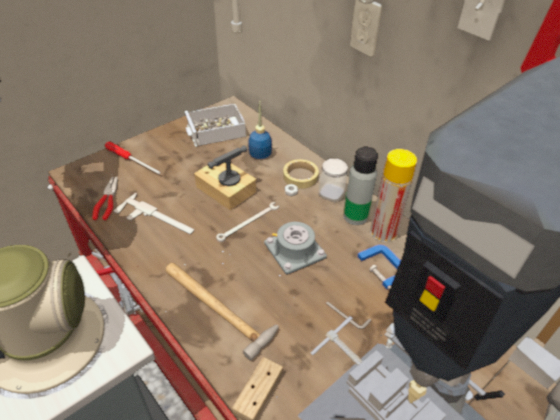

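View pics/a.png

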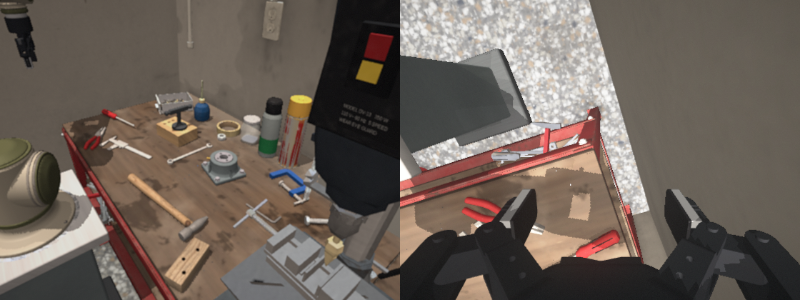

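The scene picture shows the wrench in its block (handle about (228,158), head (228,178)), the spanner at (247,221) and the housing with its ring at (296,236). I'll get rough positions and a zoom.

Run:
```python
from h import *
import pickle
np.set_printoptions(precision=4,suppress=True)
d=pickle.load(open('d0.pkl','rb'));s=d['scene']
for px,z in [((228,178),.05),((228,158),.118),((296,235),.058),((247,221),0)]: print(px,plane(s,px,z))
a=cv2.resize(s['color'][135:275,185:335],(600,560),interpolation=cv2.INTER_CUBIC)
cv2.imwrite('pics/b.png',a)
```

```text
(228, 178) [0.533  0.1171 0.05  ]
(228, 158) [0.5331 0.1108 0.118 ]
(296, 235) [ 0.5318 -0.1444  0.058 ]
(247, 221) [0.5065 0.0053 0.    ]
```

View pics/b.png

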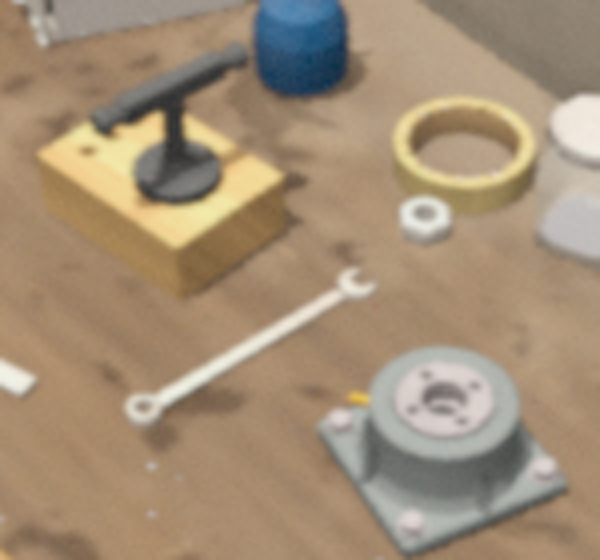

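The zoom shows the handle from crop (103,120) to (236,55), the wrench head at (178,168), and the ring centre at (443,398) with its four holes visible. The wrist camera can do better from above, so I'll work out the move.

```bash
cat >> h.py <<'E'
np.set_printoptions(precision=4,suppress=True)
def goto(p,yaw):
    """print shift (tool cm, rotate-first and shift-first) and wz to reach TCP p with tool x at yaw deg, tool down"""
    o=env.observe();R=o['tool_rot'];y=np.radians(yaw)
    T=np.array([[np.cos(y),np.sin(y),0],[np.sin(y),-np.cos(y),0],[0,0,-1]])
    rv=cv2.Rodrigues(R.T@T)[0].ravel();d=np.array(p)-o['position']
    print('pos',o['position'],'yaw',np.degrees(np.arctan2(R[1,0],R[0,0])),'F',o['ft_force'],'M',o['wrist_torque'],'w',o['grip_width'],'t',o['time_s'])
    print('shift now-axes cm',R.T@d*100,'target-axes',T.T@d*100,'rotvec',rv)
E
python3 - <<'E'
from h import *
import pickle
d=pickle.load(open('d0.pkl','rb'));s=d['scene']
c=lambda u,v:(185+u/4,135+v/4)
a=plane(s,c(103,120),.118);b=plane(s,c(236,55),.118)
print(a,b,np.linalg.norm(a-b),np.degrees(np.arctan2(*(b-a)[1::-1])))
print('head',plane(s,c(178,168),.056),'ring',plane(s,c(443,398),.058))
goto([.53,-.14,.36],75)
E
```

```text
[0.4853 0.1148 0.118 ] [0.5857 0.116  0.118 ] 0.10041561338199953 0.6922434740585223
head [0.5344 0.112  0.056 ] ring [ 0.5323 -0.1429  0.058 ]
pos [0.1666 0.5241 0.4043] yaw 72.36617120957305 F [0.3867 0.4378 1.4075] M [-0.0005 -0.0017 -0.0309] w 0.08554941535746279 t 0.15
shift now-axes cm [-52.279   54.7506   4.4702] target-axes [-54.7446  52.289    4.4265] rotvec [-0.0003  0.0011 -0.046 ]
```

Emit:
step_arm(
  increments=[
    {"wz":-0.103},
    {"wz":-0.103},
    {"wz":-0.102},
    {"x":-3.9,"y":2.13,"z":0.26},
    {"x":-3.9,"y":2.13,"z":0.26},
    {"x":-3.9,"y":2.13,"z":0.26},
    {"x":-3.9,"y":2.13,"z":0.26},
    {"x":-3.9,"y":2.13,"z":0.26},
    {"x":-3.9,"y":2.13,"z":0.26},
    {"x":-3.9,"y":2.13,"z":0.26},
    {"x":-3.9,"y":2.13,"z":0.26},
    {"x":-3.9,"y":2.13,"z":0.26},
    {"x":-3.9,"y":2.13,"z":0.26},
    {"x":-3.9,"y":2.13,"z":0.26},
    {"x":-3.9,"y":2.13,"z":0.26},
    {"x":-3.9,"y":2.13,"z":0.26},
    {"x":-3.9,"y":2.13,"z":0.26},
    {"x":-3.9,"y":2.13,"z":0.26},
    {"x":-3.9,"y":2.13,"z":0.26},
    {"x":-3.9,"y":2.13,"z":0.26},
  ],
)

```text
invalid input at $.increments[0]: expected keys x, y, z, wx, wy, wz, gripper
```

Emit:
step_arm(
  increments=[
    {},
    {},
    {},
  ],
)

```text
invalid input at $.increments[0]: expected keys x, y, z, wx, wy, wz, gripper
```

Run:
```python
from h import *
import pickle
w=shot('wrist');pickle.dump(w,open('w1.pkl','wb'))
cv2.imwrite('pics/w1.png',w['color'])
goto([.533,.113,.36],90)
print(proj(w,[.532,-.143,.058]))
```

```text
pos [0.1666 0.5241 0.4044] yaw 72.36490483954216 F [ 0.4102 -0.0076  0.7224] M [0.0094 0.0222 0.0118] w 0.08554127085555123 t 0.2
shift now-axes cm [-28.0775  47.372    4.4517] target-axes [-41.1128  36.6377   4.4369] rotvec [-0.0003  0.0008 -0.3078]
[[-49.9214 528.9705]]
```

View pics/w1.png

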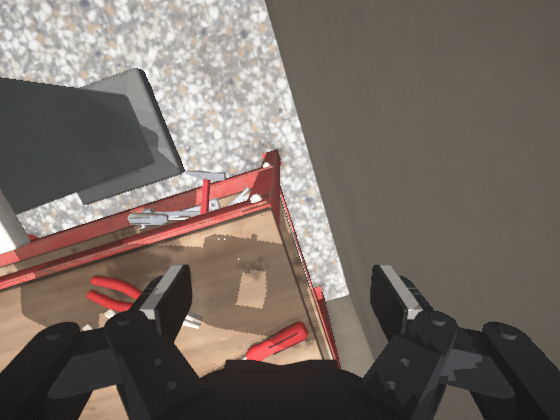

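The rows need every key, so the arm didn't move and the wrist view still shows the start pose.

Emit:
step_arm(
  increments=[
    {"x":0,"y":0,"z":0,"wx":0,"wy":0,"wz":-0.103,"gripper":8.5},
    {"x":0,"y":0,"z":0,"wx":0,"wy":0,"wz":-0.103,"gripper":8.5},
    {"x":0,"y":0,"z":0,"wx":0,"wy":0,"wz":-0.102,"gripper":8.5},
    {"x":-3.9,"y":2.13,"z":0.26,"wx":0,"wy":0,"wz":0,"gripper":8.5},
    {"x":-3.9,"y":2.13,"z":0.26,"wx":0,"wy":0,"wz":0,"gripper":8.5},
    {"x":-3.9,"y":2.13,"z":0.26,"wx":0,"wy":0,"wz":0,"gripper":8.5},
    {"x":-3.9,"y":2.13,"z":0.26,"wx":0,"wy":0,"wz":0,"gripper":8.5},
    {"x":-3.9,"y":2.13,"z":0.26,"wx":0,"wy":0,"wz":0,"gripper":8.5},
    {"x":-3.9,"y":2.13,"z":0.26,"wx":0,"wy":0,"wz":0,"gripper":8.5},
    {"x":-3.9,"y":2.13,"z":0.26,"wx":0,"wy":0,"wz":0,"gripper":8.5},
    {"x":-3.9,"y":2.13,"z":0.26,"wx":0,"wy":0,"wz":0,"gripper":8.5},
    {"x":-3.9,"y":2.13,"z":0.26,"wx":0,"wy":0,"wz":0,"gripper":8.5},
    {"x":-3.9,"y":2.13,"z":0.26,"wx":0,"wy":0,"wz":0,"gripper":8.5},
    {"x":-3.9,"y":2.13,"z":0.26,"wx":0,"wy":0,"wz":0,"gripper":8.5},
    {"x":-3.9,"y":2.13,"z":0.26,"wx":0,"wy":0,"wz":0,"gripper":8.5},
    {"x":-3.9,"y":2.13,"z":0.26,"wx":0,"wy":0,"wz":0,"gripper":8.5},
    {"x":-3.9,"y":2.13,"z":0.26,"wx":0,"wy":0,"wz":0,"gripper":8.5},
    {"x":-3.9,"y":2.13,"z":0.26,"wx":0,"wy":0,"wz":0,"gripper":8.5},
    {"x":-3.9,"y":2.13,"z":0.26,"wx":0,"wy":0,"wz":0,"gripper":8.5},
    {"x":-3.9,"y":2.13,"z":0.26,"wx":0,"wy":0,"wz":0,"gripper":8.5},
  ],
)

```text
time_s: 2.2
position: [0.5294, -0.1406, 0.3603]
tool_rot: [[0.0, 1.0, -0.0], [1.0, -0.0, 0.0], [0.0, -0.0, -1.0]]
ft_force: [0.1, 0.4, -0.8]
grip_width: 0.0849
```

Emit:
step_arm(
  increments=[
    {"x":0,"y":0,"z":0,"wx":0,"wy":0,"wz":0,"gripper":8.5},
    {"x":0,"y":0,"z":0,"wx":0,"wy":0,"wz":0,"gripper":8.5},
    {"x":0,"y":0,"z":0,"wx":0,"wy":0,"wz":0,"gripper":8.5},
  ],
)

```text
time_s: 2.5
position: [0.5285, -0.138, 0.3605]
tool_rot: [[-0.001, 1.0, -0.0], [1.0, 0.001, 0.0], [0.0, -0.0, -1.0]]
ft_force: [0.0, -0.9, -0.2]
grip_width: 0.0851
```

Run:
```python
from h import *
import pickle
w=shot('wrist');pickle.dump(w,open('w1.pkl','wb'))
cv2.imwrite('pics/w1b.png',w['color'])
goto([.533,.113,.36],90)
print(proj(w,[.532,-.143,.058]))
```

```text
pos [ 0.5285 -0.1378  0.3607] yaw 90.07323026010913 F [ 1.051  -0.3484  0.4883] M [ 0.0285 -0.023  -0.0338] w 0.0851761402032854 t 2.55
shift now-axes cm [25.0766  0.4871  0.0782] target-axes [25.0772  0.455   0.0737] rotvec [-0.0002 -0.0002  0.0013]
[[275.0717 204.747 ]]
```

View pics/w1b.png

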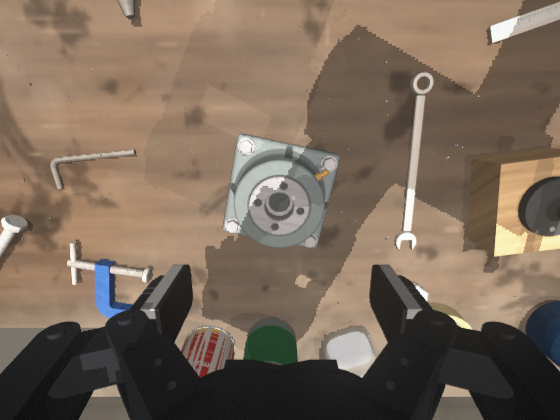

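The wrist view shows the ring centred near (279,205) with holes near (283,186), (299,205), (275,226) and (259,209). The spanner and block are to the right.

Run:
```python
from h import *
import pickle
w=pickle.load(open('w1.pkl','rb'))
g=cv2.cvtColor(w['color'],cv2.COLOR_BGR2GRAY)
x0,y0=244,170;k=8
r=cv2.resize(g[y0:y0+72,x0:x0+72],None,fx=k,fy=k,interpolation=cv2.INTER_CUBIC)
for th in(80,95,110):
    m=(r<th).astype(np.uint8)
    n,l,st,ce=cv2.connectedComponentsWithStats(m)
    print(th)
    for i in range(1,n):
        if 300<st[i,4]<9000:
            px=(ce[i]+.5)/k-.5+[x0,y0];p=plane(w,px,.058)
            print(st[i,2:]/[k,k,k*k],px,p[:2], np.hypot(*(p[:2]-[.532,-.143])))
```

```text
80
[ 6.75    5.     17.2031] [312.4895 171.5187] [ 0.5012 -0.1094] 0.04557490796153404
95
[4.875 4.875 8.375] [245.5674 171.5996] [ 0.5012 -0.1691] 0.040392138733440025
[ 7.75    7.     28.1562] [312.6638 171.797 ] [ 0.5014 -0.1093] 0.04552660041413363
[20.125 15.125 23.125] [296.4326 181.7877] [ 0.5105 -0.1236] 0.028954972838814687
[ 7.      6.875  35.3594] [283.4512 185.6827] [ 0.5141 -0.1353] 0.01951703453297584
[ 7.25    6.375  34.5469] [257.4776 202.1126] [ 0.5295 -0.1592] 0.016355503687489493
[28.25   14.625  99.0312] [278.2046 214.5405] [ 0.5415 -0.1401] 0.00991012088932114
[ 6.75    6.125  30.6875] [300.0449 210.6438] [ 0.5377 -0.1199] 0.023814171132513325
[ 6.75    5.5    30.2188] [274.4707 226.3339] [ 0.5532 -0.1437] 0.021172444235048684
110
[ 5.625   5.375  14.8906] [245.5735 171.5195] [ 0.5011 -0.1691] 0.040441921096392254
[ 8.75  10.25  41.125] [312.6165 172.8345] [ 0.5024 -0.1093] 0.044894112449328685
[26.375  31.375  90.0156] [300.7465 187.395 ] [ 0.5157 -0.1196] 0.02851038744647562
[ 7.75    7.625  43.9375] [283.4184 185.7306] [ 0.5141 -0.1353] 0.019464771198734125
[ 8.      7.25   42.9062] [257.5072 202.22  ] [ 0.5296 -0.1591] 0.01631531834118713
[ 29.125   16.125  133.5625] [278.2459 214.3018] [ 0.5413 -0.1401] 0.009698455574937
[ 7.375   6.875  38.2344] [299.9491 210.6706] [ 0.5377 -0.12  ] 0.023734717463092202
[21.5   24.    48.625] [255.845 223.569] [ 0.5504 -0.1612] 0.02584915154049933
[ 7.375   6.625  38.8125] [274.3856 226.3244] [ 0.5532 -0.1438] 0.021165678217547224
[14.25   11.     69.4062] [248.3742 238.2162] [ 0.5652 -0.1687] 0.04195117248807126
[4.125  4.     4.9688] [311.8774 235.7182] [ 0.5627 -0.1082] 0.04641063850944857
```

Emit:
step_arm(
  increments=[
    {"x":4.0,"y":0.1,"z":0,"wx":0,"wy":0,"wz":0,"gripper":8.5},
    {"x":4.0,"y":0.1,"z":0,"wx":0,"wy":0,"wz":0,"gripper":8.5},
    {"x":4.0,"y":0.1,"z":0,"wx":0,"wy":0,"wz":0,"gripper":8.5},
    {"x":4.0,"y":0.1,"z":0,"wx":0,"wy":0,"wz":0,"gripper":8.5},
    {"x":4.0,"y":0,"z":0,"wx":0,"wy":0,"wz":0,"gripper":8.5},
    {"x":4.0,"y":0,"z":0,"wx":0,"wy":0,"wz":0,"gripper":8.5},
    {"x":1.0,"y":0,"z":0,"wx":0,"wy":0,"wz":0,"gripper":8.5},
    {"x":0,"y":0,"z":0,"wx":0,"wy":0,"wz":0,"gripper":8.5},
    {"x":0,"y":0,"z":0,"wx":0,"wy":0,"wz":0,"gripper":8.5},
    {"x":0,"y":0,"z":0,"wx":0,"wy":0,"wz":0,"gripper":8.5},
    {"x":0,"y":0,"z":0,"wx":0,"wy":0,"wz":0,"gripper":8.5},
  ],
)

```text
time_s: 3.65
position: [0.5329, 0.1102, 0.3606]
tool_rot: [[0.001, 1.0, -0.0], [1.0, -0.001, -0.0], [-0.0, -0.0, -1.0]]
ft_force: [0.5, -0.6, 0.2]
grip_width: 0.0845
```

Run:
```python
from h import *
import pickle
w=shot('wrist');pickle.dump(w,open('w2.pkl','wb'))
c=proj(w,[.533,.113,.1])[0].astype(int);print(c)
x0,y0=max(c[0]-130,0),max(c[1]-110,0);print(x0,y0)
cv2.imwrite('pics/w2.png',cv2.resize(w['color'][y0:y0+220,x0:x0+260],None,fx=3,fy=3*.9,interpolation=cv2.INTER_CUBIC))
goto([.533,.113,.30],90)
```

```text
[284 215]
154 105
pos [0.5329 0.1103 0.3605] yaw 89.92810332541455 F [-0.2937 -0.5606  0.0522] M [-0.0003  0.0387 -0.0082] w 0.08468130059710849 t 3.7
shift now-axes cm [0.2742 0.0094 6.0533] target-axes [0.2738 0.0093 6.0533] rotvec [-0.0001  0.0001 -0.0013]
```

View pics/w2.png

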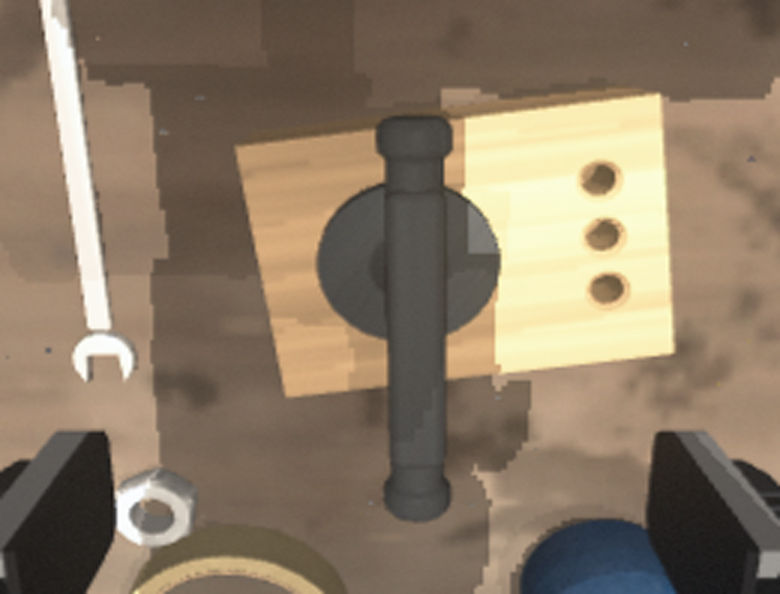

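The block view shows the handle running from crop (414,118) to (417,520) and the head circle centred near (409,261). The ring is already solved: both hole pairs give centre (0.5337,-0.1396) at a 20.0 mm radius, with the pair angle -12.0°.

Run:
```python
from h import *
import pickle
w=pickle.load(open('w2.pkl','rb'))
c=lambda u,v:(154+u/3,105+v/2.7)
a=plane(w,c(414,117),.118);b=plane(w,c(417.5,520),.118)
print(a,b,np.linalg.norm(a-b),np.degrees(np.arctan2(*(b-a)[1::-1])),(a+b)/2)
h=[plane(w,c(*p),.056)[:2] for p in((318,261),(500,261),(409,340),(409,182))];print(np.array(h),np.mean(h[:2],0))
# masked version: dark neutral pixels
g=w['color'].astype(int);m=((g.max(2)<85)&(g.max(2)-g.min(2)<14)).astype(np.uint8)
m[:, :250]=0;m[:,330:]=0;m[:145]=0;m[305:]=0
for v in (160,165,225,235,245,255,265,290):
    x=np.where(m[v])[0]
    if len(x): print(v,x.min(),x.max(),plane(w,((x.min()+x.max())/2,v),.118)[:2],len(x))
```

```text
[0.4793 0.118  0.118 ] [0.5958 0.1198 0.118 ] 0.11650118138104124 0.9090630178018578 [0.5376 0.1189 0.118 ]
[[0.5341 0.091 ]
 [0.5343 0.1471]
 [0.5632 0.1192]
 [0.5069 0.1189]] [0.5342 0.119 ]
160 281 303 [0.4872 0.118 ] 23
165 283 301 [0.4907 0.1181] 19
225 273 302 [0.5347 0.1151] 24
235 284 301 [0.5426 0.1189] 14
245 284 301 [0.5506 0.1189] 18
255 284 301 [0.5588 0.119 ] 16
265 284 301 [0.5672 0.1191] 11
290 282 303 [0.5889 0.1192] 19
```

Emit:
step_arm(
  increments=[
    {"x":0.3,"y":0.1,"z":1.5,"wx":0,"wy":0,"wz":-0.017,"gripper":8.5},
    {"x":0.3,"y":0.1,"z":2.0,"wx":0,"wy":0,"wz":0,"gripper":8.5},
    {"x":0.25,"y":0.1,"z":2.0,"wx":0,"wy":0,"wz":0,"gripper":8.5},
    {"x":0,"y":0,"z":1.5,"wx":0,"wy":0,"wz":0,"gripper":8.5},
    {"x":0,"y":0,"z":0.75,"wx":0,"wy":0,"wz":0,"gripper":8.5},
    {"x":0,"y":0,"z":0,"wx":0,"wy":0,"wz":0,"gripper":8.5},
    {"x":0,"y":0,"z":0,"wx":0,"wy":0,"wz":0,"gripper":8.5},
  ],
  newtons=60,
)

```text
time_s: 4.4
position: [0.536, 0.1195, 0.2837]
tool_rot: [[-0.017, 1.0, 0.001], [1.0, 0.017, -0.0], [-0.0, 0.001, -1.0]]
ft_force: [-0.1, -0.6, -0.2]
grip_width: 0.0852
```

Run:
```python
from h import *
goto([.536,.119,.283],90.9)
```

```text
pos [0.536  0.1195 0.2837] yaw 90.96534615820119 F [-0.051  -0.618  -0.2428] M [-0.0508 -0.0098 -0.0206] w 0.08517906917896022 t 4.4
shift now-axes cm [-0.0489  0.0032  0.0666] target-axes [-0.0489  0.0033  0.0666] rotvec [0.001  0.0001 0.0011]
```

Emit:
step_arm(
  increments=[
    {"x":0,"y":0,"z":0.06,"wx":0,"wy":0,"wz":0,"gripper":4},
    {"x":0,"y":0,"z":0,"wx":0,"wy":0,"wz":0,"gripper":2},
    {"x":0,"y":0,"z":0,"wx":0,"wy":0,"wz":0,"gripper":0.5},
    {"x":0,"y":0,"z":0,"wx":0,"wy":0,"wz":0,"gripper":0.5},
    {"x":0,"y":0,"z":0,"wx":0,"wy":0,"wz":0,"gripper":0.5},
    {"x":0,"y":0,"z":0,"wx":0,"wy":0,"wz":0,"gripper":0.5},
    {"x":0,"y":0,"z":0,"wx":0,"wy":0,"wz":0,"gripper":0.5},
    {"x":0,"y":0,"z":0,"wx":0,"wy":0,"wz":0,"gripper":0.5},
    {"x":0,"y":0,"z":0,"wx":0,"wy":0,"wz":0,"gripper":0.5},
    {"x":0,"y":0,"z":0,"wx":0,"wy":0,"wz":0,"gripper":0.5},
  ],
  newtons=80,
)

```text
time_s: 5.4
position: [0.5357, 0.1197, 0.2826]
tool_rot: [[-0.017, 1.0, 0.0], [1.0, 0.017, -0.0], [-0.0, 0.0, -1.0]]
ft_force: [-0.8, -1.5, 3.2]
grip_width: 0.0119
```

Emit:
step_arm(
  increments=[
    {"x":0,"y":0,"z":0,"wx":0,"wy":0,"wz":0,"gripper":0.5},
    {"x":0,"y":0,"z":0,"wx":0,"wy":0,"wz":0,"gripper":0.5},
    {"x":0,"y":0,"z":0,"wx":0,"wy":0,"wz":0,"gripper":0.5},
  ],
)

```text
time_s: 5.7
position: [0.5358, 0.1197, 0.2826]
tool_rot: [[-0.017, 1.0, 0.0], [1.0, 0.017, -0.0], [-0.0, 0.0, -1.0]]
ft_force: [-0.6, -1.9, 4.4]
grip_width: 0.0119
```

Run:
```python
from h import *
goto([.536,.119,.283],90.9)
```

```text
pos [0.5358 0.1197 0.2826] yaw 90.98679193744985 F [-0.5937 -1.9018  4.3698] M [-0.1671  0.0803 -0.0586] w 0.01194546149728609 t 5.7
shift now-axes cm [-0.0718  0.0232 -0.0444] target-axes [-0.0717  0.0233 -0.0444] rotvec [0.0003 0.0001 0.0015]
```

Emit:
step_arm(
  increments=[
    {"x":0,"y":0,"z":-0.5,"wx":0,"wy":0,"wz":0,"gripper":0.5},
    {"x":0,"y":0,"z":-1,"wx":0,"wy":0,"wz":0,"gripper":0.5},
    {"x":0,"y":0,"z":-1.5,"wx":0,"wy":0,"wz":0,"gripper":0.5},
    {"x":0,"y":0,"z":-2,"wx":0,"wy":0,"wz":0,"gripper":0.5},
    {"x":0,"y":0,"z":-2,"wx":0,"wy":0,"wz":0,"gripper":0.5},
    {"x":0,"y":0,"z":-1.5,"wx":0,"wy":0,"wz":0,"gripper":0.5},
    {"x":0,"y":0,"z":-0.5,"wx":0,"wy":0,"wz":0,"gripper":0.5},
    {"x":0,"y":0,"z":0,"wx":0,"wy":0,"wz":0,"gripper":0.5},
    {"x":0,"y":0,"z":0,"wx":0,"wy":0,"wz":0,"gripper":0.5},
    {"x":0,"y":0,"z":0,"wx":0,"wy":0,"wz":0,"gripper":0.5},
  ],
)

```text
time_s: 6.7
position: [0.5356, 0.1198, 0.3715]
tool_rot: [[-0.017, 1.0, -0.002], [1.0, 0.017, -0.0], [0.0, -0.002, -1.0]]
ft_force: [0.4, -0.7, -3.4]
grip_width: 0.012
```

Run:
```python
from h import *
import pickle
w=shot('wrist');s=shot('scene');pickle.dump((w,s),open('w3.pkl','wb'))
c=proj(s,[.536,.12,.17])[0].astype(int)
a=cv2.resize(w['color'],(440,330));b=cv2.resize(s['color'][c[1]-40:c[1]+42,c[0]-45:c[0]+45],(360,330),interpolation=cv2.INTER_CUBIC)
print(c);cv2.imwrite('pics/w3.png',np.hstack([a,b]))
goto([.5337,-.1396,.373],78)
```

```text
[225 138]
pos [0.5357 0.1197 0.3718] yaw 90.98629882884124 F [ 0.3024 -0.9034 -3.6714] M [-0.0327  0.0497  0.0143] w 0.012180452694492685 t 6.8
shift now-axes cm [-25.9268  -0.6488  -0.1244] target-axes [-25.4094   5.1942  -0.1243] rotvec [-0.0014  0.0001  0.2267]
```

View pics/w3.png

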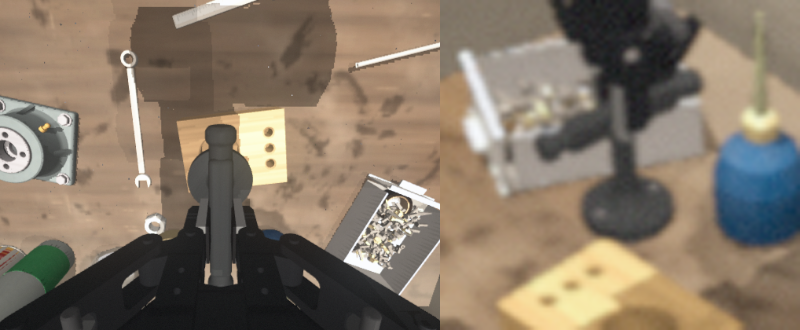

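The wrench hangs upright in the grip, with the handle along tool y. I'll measure the head's near rim to get its offset along tool y.

```bash
cat > rim.py <<'E'
from h import *
import pickle
from scipy.optimize import least_squares
def rim(w,zb,rows,cols,sh=58/2000):
    g=w['color'].astype(int);m=((g.max(2)<90)&(g.max(2)-g.min(2)<25)).astype(np.uint8)
    P=[]
    for v in range(*rows):
        x=np.where(m[v,cols[0]:cols[1]])[0]+cols[0]
        if len(x)<25: continue
        for u in(x.min()-.5,x.max()+.5): P.append([u,v,*plane(w,(u,v),zb)[:2]])
    P=np.array(P);s=least_squares(lambda c:np.hypot(P[:,2]-c[0],P[:,3]-c[1])-sh,P[:,2:].mean(0)+[.01,0],loss='soft_l1',f_scale=.0007)
    print('centre',s.x,'rms mm',np.sqrt(np.mean(s.fun**2))*1e3,len(P));return s.x,P
E
python3 - <<'E'
from rim import *
w=pickle.load(open('w3.pkl','rb'))[0]
_,P=rim(w,.1352,(192,242),(225,335))
print(P[::14])
w2=pickle.load(open('w2.pkl','rb'))
_,P=rim(w2,.046,(175,202),(255,325));print(P[::8])
E
```

```text
centre [0.5367 0.1191] rms mm 1.9119002242938024 100
[[259.5    192.       0.5108   0.1048]
 [250.5    199.       0.5159   0.0985]
 [244.5    206.       0.521    0.0943]
 [242.5    213.       0.5262   0.0928]
 [239.5    220.       0.5314   0.0905]
 [239.5    227.       0.5367   0.0904]
 [239.5    234.       0.5421   0.0903]
 [241.5    241.       0.5475   0.0916]]
centre [0.5399 0.1167] rms mm 2.9272433155847555 54
[[275.5    175.       0.5111   0.1053]
 [269.5    179.       0.5149   0.0997]
 [266.5    183.       0.5187   0.0968]
 [263.5    187.       0.5225   0.0939]
 [262.5    191.       0.5264   0.0929]
 [260.5    195.       0.5303   0.0909]
 [260.5    199.       0.5343   0.0908]]
```

Emit:
step_arm(
  increments=[
    {"x":0,"y":0,"z":0,"wx":0,"wy":0,"wz":0.1134,"gripper":0.5},
    {"x":0,"y":0,"z":0,"wx":0,"wy":0,"wz":0.1134,"gripper":0.5},
    {"x":-1.5,"y":0.3,"z":0,"wx":0,"wy":0,"wz":0,"gripper":0.5},
    {"x":-3,"y":0.6,"z":0,"wx":0,"wy":0,"wz":0,"gripper":0.5},
    {"x":-3,"y":0.6,"z":0,"wx":0,"wy":0,"wz":0,"gripper":0.5},
    {"x":-3,"y":0.6,"z":0,"wx":0,"wy":0,"wz":0,"gripper":0.5},
    {"x":-3,"y":0.6,"z":0,"wx":0,"wy":0,"wz":0,"gripper":0.5},
    {"x":-3,"y":0.6,"z":0,"wx":0,"wy":0,"wz":0,"gripper":0.5},
    {"x":-3,"y":0.6,"z":0,"wx":0,"wy":0,"wz":0,"gripper":0.5},
    {"x":-3,"y":0.6,"z":0,"wx":0,"wy":0,"wz":0,"gripper":0.5},
    {"x":-2.34,"y":0.5,"z":1,"wx":0,"wy":0,"wz":0,"gripper":0.5},
    {"x":-0.5,"y":0.09,"z":1.5,"wx":0,"wy":0,"wz":0,"gripper":0.5},
    {"x":0,"y":0,"z":1.5,"wx":0,"wy":0,"wz":0,"gripper":0.5},
    {"x":0,"y":0,"z":1.0,"wx":0,"wy":0,"wz":0,"gripper":0.5},
    {"x":0,"y":0,"z":0,"wx":0,"wy":0,"wz":0,"gripper":0.5},
    {"x":0,"y":0,"z":0,"wx":0,"wy":0,"wz":0,"gripper":0.5},
    {"x":0,"y":0,"z":0,"wx":0,"wy":0,"wz":0,"gripper":0.5},
    {"x":0,"y":0,"z":0,"wx":0,"wy":0,"wz":0,"gripper":0.5},
  ],
)

```text
time_s: 8.6
position: [0.5329, -0.1386, 0.3231]
tool_rot: [[0.207, 0.978, 0.001], [0.978, -0.207, -0.001], [-0.0, 0.001, -1.0]]
ft_force: [-0.2, -0.3, -2.5]
grip_width: 0.0119
```

Run:
```python
from h import *
goto([.5328,-.1388,.312],78)
```

```text
pos [ 0.5329 -0.1386  0.3231] yaw 78.0276172692782 F [-0.1869 -0.2848 -2.5093] M [ 0.0193 -0.0334  0.016 ] w 0.011858727877484381 t 8.6
shift now-axes cm [-0.0218 -0.002   1.1087] target-axes [-0.0221 -0.0006  1.1087] rotvec [0.0012 0.0004 0.0005]
```

Emit:
step_arm(
  increments=[
    {"x":0,"y":0,"z":0.6,"wx":0,"wy":0,"wz":0,"gripper":0.5},
    {"x":0,"y":0,"z":0.5,"wx":0,"wy":0,"wz":0,"gripper":0.5},
    {"x":0,"y":0,"z":0.1,"wx":0,"wy":0,"wz":0,"gripper":0.5},
    {"x":0,"y":0,"z":0.1,"wx":0,"wy":0,"wz":0,"gripper":0.5},
    {"x":0,"y":0,"z":0,"wx":0,"wy":0,"wz":0,"gripper":0.5},
  ],
)

```text
time_s: 9.1
position: [0.5328, -0.1387, 0.3093]
tool_rot: [[0.208, 0.978, -0.0], [0.978, -0.208, 0.0], [0.0, -0.0, -1.0]]
ft_force: [-0.5, 0.7, -3.2]
grip_width: 0.012
```

Emit:
step_arm(
  increments=[
    {"x":0,"y":0,"z":0.1,"wx":0,"wy":0,"wz":0,"gripper":0.5},
    {"x":0,"y":0,"z":0.1,"wx":0,"wy":0,"wz":0,"gripper":0.5},
    {"x":0,"y":0,"z":0,"wx":0,"wy":0,"wz":0,"gripper":0.5},
  ],
)

```text
time_s: 9.4
position: [0.5328, -0.1387, 0.3073]
tool_rot: [[0.208, 0.978, -0.0], [0.978, -0.208, 0.0], [0.0, -0.0, -1.0]]
ft_force: [0.8, 1.0, -2.8]
grip_width: 0.0121
```

Emit:
step_arm(
  increments=[
    {"x":0,"y":0,"z":0.2,"wx":0,"wy":0,"wz":0,"gripper":0.5},
    {"x":0,"y":0,"z":0.2,"wx":0,"wy":0,"wz":0,"gripper":0.5},
    {"x":0,"y":0,"z":0,"wx":0,"wy":0,"wz":0,"gripper":0.5},
  ],
)

```text
time_s: 9.7
position: [0.5328, -0.1387, 0.3031]
tool_rot: [[0.208, 0.978, -0.0], [0.978, -0.208, 0.0], [0.0, -0.0, -1.0]]
ft_force: [0.4, -0.4, -2.6]
grip_width: 0.0119
```

Emit:
step_arm(
  increments=[
    {"x":0,"y":0,"z":0.1,"wx":0,"wy":0,"wz":0,"gripper":0.5},
    {"x":0,"y":0,"z":0.1,"wx":0,"wy":0,"wz":0,"gripper":0.5},
    {"x":0,"y":0,"z":0,"wx":0,"wy":0,"wz":0,"gripper":0.5},
  ],
)

```text
time_s: 10.0
position: [0.5328, -0.1387, 0.3014]
tool_rot: [[0.208, 0.978, 0.0], [0.978, -0.208, -0.0], [-0.0, 0.0, -1.0]]
ft_force: [1.0, -0.3, -3.6]
grip_width: 0.0124
```

Emit:
step_arm(
  increments=[
    {"x":0,"y":0,"z":0.1,"wx":0,"wy":0,"wz":0,"gripper":0.5},
    {"x":0,"y":0,"z":0,"wx":0,"wy":0,"wz":0,"gripper":0.5},
  ],
)

```text
time_s: 10.2
position: [0.5328, -0.1387, 0.3004]
tool_rot: [[0.208, 0.978, 0.0], [0.978, -0.208, -0.0], [-0.0, 0.0, -1.0]]
ft_force: [1.5, -0.1, -3.4]
grip_width: 0.0122
```

Past the plain-face height (0.3016) with no contact, so the pins look to be entering. Carrying on in small steps.

Emit:
step_arm(
  increments=[
    {"x":0,"y":0,"z":0.1,"wx":0,"wy":0,"wz":0,"gripper":0.5},
    {"x":0,"y":0,"z":0.1,"wx":0,"wy":0,"wz":0,"gripper":0.5},
    {"x":0,"y":0,"z":0,"wx":0,"wy":0,"wz":0,"gripper":0.5},
  ],
)

```text
time_s: 10.5
position: [0.5328, -0.1387, 0.2983]
tool_rot: [[0.208, 0.978, 0.0], [0.978, -0.208, -0.0], [0.0, 0.0, -1.0]]
ft_force: [1.7, -0.7, -2.6]
grip_width: 0.0125
```

Emit:
step_arm(
  increments=[
    {"x":0,"y":0,"z":0.1,"wx":0,"wy":0,"wz":0,"gripper":0.5},
    {"x":0,"y":0,"z":0.1,"wx":0,"wy":0,"wz":0,"gripper":0.5},
    {"x":0,"y":0,"z":0,"wx":0,"wy":0,"wz":0,"gripper":0.5},
  ],
)

```text
time_s: 10.8
position: [0.5328, -0.1387, 0.2963]
tool_rot: [[0.208, 0.978, 0.0], [0.978, -0.208, -0.0], [0.0, 0.0, -1.0]]
ft_force: [2.2, 0.1, -2.1]
grip_width: 0.0121
```

Emit:
step_arm(
  increments=[
    {"x":0,"y":0,"z":0.1,"wx":0,"wy":0,"wz":0,"gripper":0.5},
    {"x":0,"y":0,"z":0,"wx":0,"wy":0,"wz":0,"gripper":0.5},
  ],
)

```text
time_s: 11.0
position: [0.5328, -0.1387, 0.2954]
tool_rot: [[0.208, 0.978, 0.0], [0.978, -0.208, -0.0], [0.0, 0.0, -1.0]]
ft_force: [1.9, -0.6, -2.3]
grip_width: 0.0122
```

Emit:
step_arm(
  increments=[
    {"x":0,"y":0.04,"z":0.05,"wx":0,"wy":0,"wz":0,"gripper":0.5},
    {"x":0,"y":0,"z":0.05,"wx":0,"wy":0,"wz":0,"gripper":0.5},
    {"x":0,"y":0,"z":0,"wx":0,"wy":0,"wz":0,"gripper":0.5},
  ],
)

```text
time_s: 11.3
position: [0.5331, -0.1388, 0.2946]
tool_rot: [[0.208, 0.978, -0.0], [0.978, -0.208, -0.0], [-0.0, -0.0, -1.0]]
ft_force: [1.1, -0.1, 0.2]
grip_width: 0.0124
```

Run:
```python
from h import *
goto([.5328,-.1388,.2946],78)
```

```text
pos [ 0.5331 -0.1388  0.2946] yaw 77.991257755771 F [ 1.0533 -0.0582  0.1679] M [ 0.0005 -0.1701  0.0391] w 0.012442374326049358 t 11.3
shift now-axes cm [-0.0065 -0.0303 -0.0019] target-axes [-0.0065 -0.0303 -0.0019] rotvec [-0.      0.0001 -0.0002]
```

Emit:
step_arm(
  increments=[
    {"x":0,"y":0.03,"z":0.03,"wx":0,"wy":0,"wz":0,"gripper":0.5},
    {"x":0,"y":0,"z":0,"wx":0,"wy":0,"wz":0,"gripper":0.5},
    {"x":0,"y":0,"z":0,"wx":0,"wy":0,"wz":0,"gripper":0.5},
  ],
)

```text
time_s: 11.6
position: [0.5334, -0.1389, 0.2945]
tool_rot: [[0.208, 0.978, 0.0], [0.978, -0.208, -0.0], [-0.0, 0.0, -1.0]]
ft_force: [-2.8, -0.6, 4.9]
grip_width: 0.0125
```

Run:
```python
from h import *
goto([.5328,-.1388,.2946],78)
```

```text
pos [ 0.5334 -0.1389  0.2945] yaw 77.99224508557012 F [-2.7505 -0.5827  4.8936] M [0.0101 0.3654 0.0193] w 0.012477070149426612 t 11.6
shift now-axes cm [-0.0041 -0.0564 -0.0101] target-axes [-0.0041 -0.0564 -0.0101] rotvec [ 0.0001  0.0003 -0.0001]
```

Emit:
step_arm(
  increments=[
    {"x":0,"y":-0.02,"z":0,"wx":0,"wy":0,"wz":0.04,"gripper":0.5},
    {"x":0,"y":0,"z":0,"wx":0,"wy":0,"wz":0.04,"gripper":0.5},
    {"x":0,"y":0,"z":0,"wx":0,"wy":0,"wz":0.04,"gripper":0.5},
    {"x":0,"y":0,"z":0,"wx":0,"wy":0,"wz":0.03,"gripper":0.5},
  ],
)

```text
time_s: 12.0
position: [0.5333, -0.1388, 0.2945]
tool_rot: [[0.353, 0.936, 0.0], [0.936, -0.353, -0.0], [-0.0, 0.001, -1.0]]
ft_force: [-0.3, -0.1, 5.6]
grip_width: 0.0121
```

Run:
```python
from h import *
goto([.5330,-.1388,.2946],78)
```

```text
pos [ 0.5333 -0.1388  0.2945] yaw 69.32933858500621 F [-0.3176 -0.1058  5.6214] M [0.0929 0.289  0.1511] w 0.012093401777754377 t 12.0
shift now-axes cm [-0.0077 -0.0238 -0.0092] target-axes [-0.004  -0.0247 -0.0092] rotvec [ 0.0006  0.0003 -0.1513]
```

Emit:
step_arm(
  increments=[
    {"x":0,"y":0,"z":0,"wx":0,"wy":0,"wz":0.04,"gripper":0.5},
    {"x":0,"y":0,"z":0,"wx":0,"wy":0,"wz":0.04,"gripper":0.5},
    {"x":0,"y":0,"z":0,"wx":0,"wy":0,"wz":0.04,"gripper":0.5},
    {"x":0,"y":0,"z":0,"wx":0,"wy":0,"wz":0.02,"gripper":0.5},
  ],
)

```text
time_s: 12.4
position: [0.5333, -0.1388, 0.2945]
tool_rot: [[0.48, 0.877, 0.001], [0.877, -0.48, -0.0], [-0.0, 0.001, -1.0]]
ft_force: [-0.9, 0.8, 6.1]
grip_width: 0.0125
```

Run:
```python
from h import *
goto([.5330,-.1388,.2946],78)
```

```text
pos [ 0.5333 -0.1388  0.2945] yaw 61.3258674608794 F [-0.9193  0.8345  6.0863] M [-0.006   0.1866  0.1983] w 0.012451963988342652 t 12.4
shift now-axes cm [-0.0116 -0.0262 -0.0122] target-axes [-0.0036 -0.0285 -0.0122] rotvec [ 0.0006  0.0002 -0.291 ]
```

Emit:
step_arm(
  increments=[
    {"x":0,"y":0,"z":0,"wx":0,"wy":0,"wz":0.04,"gripper":0.5},
    {"x":0,"y":0,"z":0,"wx":0,"wy":0,"wz":0.04,"gripper":0.5},
    {"x":0,"y":0,"z":0,"wx":0,"wy":0,"wz":0.02,"gripper":0.5},
  ],
)

```text
time_s: 12.7
position: [0.5333, -0.1388, 0.2945]
tool_rot: [[0.565, 0.825, 0.001], [0.825, -0.565, -0.0], [0.0, 0.001, -1.0]]
ft_force: [-0.7, -0.6, 5.2]
grip_width: 0.0118
```

Run:
```python
from h import *
goto([.5330,-.1388,.2946],78)
```

```text
pos [ 0.5333 -0.1388  0.2945] yaw 55.599890063149495 F [-0.7472 -0.5883  5.1778] M [0.0809 0.2279 0.1636] w 0.011801761369506147 t 12.7
shift now-axes cm [-0.0146 -0.0261 -0.0107] target-axes [-0.0035 -0.0297 -0.0106] rotvec [ 0.0008  0.0001 -0.391 ]
```

Emit:
step_arm(
  increments=[
    {"x":0,"y":0,"z":0,"wx":0,"wy":0,"wz":0.015,"gripper":0.5},
    {"x":0,"y":0,"z":0,"wx":0,"wy":0,"wz":0.015,"gripper":0.5},
  ],
)

```text
time_s: 12.9
position: [0.5333, -0.1388, 0.2945]
tool_rot: [[0.589, 0.808, 0.001], [0.808, -0.589, -0.0], [0.0, 0.001, -1.0]]
ft_force: [-2.2, -0.6, 4.9]
grip_width: 0.0123
```

```bash
cat > r.py <<'E'
from h import *
o=env.observe();R=o['tool_rot'];print('yaw turned',np.radians(77.99)-np.arctan2(R[1,0],R[0,0]),'M',o['wrist_torque'],'F',o['ft_force'],'q6',o['q'][5],'eff6',o['joint_efforts'][5],o['time_s'])
E
python3 r.py
```

```text
yaw turned 0.41997376734919933 M [0.0313 0.1122 0.2358] F [-2.1524 -0.565   4.9015] q6 -80.82266645531374 eff6 0.017497834051027894 12.9
```

Emit:
step_arm(
  increments=[
    {"x":0,"y":0,"z":0,"wx":0,"wy":0,"wz":0.015,"gripper":0.5},
    {"x":0,"y":0,"z":0,"wx":0,"wy":0,"wz":0.01,"gripper":0.5},
  ],
)

```text
time_s: 13.1
position: [0.5333, -0.1388, 0.2945]
tool_rot: [[0.609, 0.793, 0.001], [0.793, -0.609, -0.0], [0.0, 0.001, -1.0]]
ft_force: [-1.7, 0.5, 4.9]
grip_width: 0.012
```

```bash
python3 r.py
```

```text
yaw turned 0.4449957479084319 M [0.0337 0.0974 0.1885] F [-1.719   0.5328  4.8884] q6 -79.39222178614848 eff6 0.12331502046436071 13.1
```

Emit:
step_arm(
  increments=[
    {"x":0,"y":0,"z":0,"wx":0,"wy":0,"wz":0.015,"gripper":0.5},
    {"x":0,"y":0,"z":0,"wx":0,"wy":0,"wz":0.01,"gripper":0.5},
  ],
)

```text
time_s: 13.3
position: [0.5333, -0.1388, 0.2945]
tool_rot: [[0.628, 0.778, 0.001], [0.778, -0.628, -0.0], [0.0, 0.001, -1.0]]
ft_force: [-1.1, -0.6, 5.1]
grip_width: 0.0122
```

```bash
python3 r.py
```

```text
yaw turned 0.46998479671031956 M [0.0443 0.1092 0.1912] F [-1.0758 -0.61    5.0628] q6 -77.96058255938816 eff6 0.11706240009516478 13.3
```

Emit:
step_arm(
  increments=[
    {"x":0,"y":0,"z":0,"wx":0,"wy":0,"wz":0.015,"gripper":0.5},
    {"x":0,"y":0,"z":0,"wx":0,"wy":0,"wz":0.01,"gripper":0.5},
  ],
)

```text
time_s: 13.5
position: [0.5333, -0.1388, 0.2945]
tool_rot: [[0.648, 0.762, 0.001], [0.762, -0.648, -0.0], [0.0, 0.001, -1.0]]
ft_force: [-0.8, -0.3, 4.4]
grip_width: 0.0118
```

```bash
python3 r.py
```

```text
yaw turned 0.49490501776358253 M [0.0237 0.1612 0.1862] F [-0.8483 -0.3469  4.3567] q6 -76.53185261277918 eff6 0.11953425128012896 13.5
```

Emit:
step_arm(
  increments=[
    {"x":0,"y":0,"z":0,"wx":0,"wy":0,"wz":0.015,"gripper":0.5},
    {"x":0,"y":0,"z":0,"wx":0,"wy":0,"wz":0.01,"gripper":0.5},
  ],
)

```text
time_s: 13.7
position: [0.5333, -0.1388, 0.2945]
tool_rot: [[0.666, 0.746, 0.001], [0.746, -0.666, -0.0], [0.0, 0.001, -1.0]]
ft_force: [-0.7, -0.1, 5.8]
grip_width: 0.0123
```

```bash
python3 r.py
```

```text
yaw turned 0.5198855353882237 M [0.0249 0.151  0.2067] F [-0.748  -0.0765  5.7631] q6 -75.09909913804928 eff6 0.12628900352865458 13.7
```

Emit:
step_arm(
  increments=[
    {"x":0,"y":0,"z":0,"wx":0,"wy":0,"wz":0.015,"gripper":0.5},
    {"x":0,"y":0,"z":0,"wx":0,"wy":0,"wz":0.01,"gripper":0.5},
  ],
)

```text
time_s: 13.9
position: [0.5333, -0.1388, 0.2945]
tool_rot: [[0.685, 0.729, 0.001], [0.729, -0.685, -0.0], [0.0, 0.001, -1.0]]
ft_force: [-0.4, 0.8, 5.3]
grip_width: 0.0121
```

```bash
python3 r.py
```

```text
yaw turned 0.5449439091683007 M [0.0497 0.1366 0.2542] F [-0.4041  0.79    5.3163] q6 -73.66765205996565 eff6 0.1299016596749425 13.9
```

Emit:
step_arm(
  increments=[
    {"x":0,"y":0,"z":0,"wx":0,"wy":0,"wz":0.012,"gripper":0.5},
    {"x":0,"y":0,"z":0,"wx":0,"wy":0,"wz":0.01,"gripper":0.5},
  ],
)

```text
time_s: 14.1
position: [0.5334, -0.1388, 0.2945]
tool_rot: [[0.701, 0.713, 0.001], [0.713, -0.701, -0.0], [0.0, 0.001, -1.0]]
ft_force: [-1.2, 0.2, 5.6]
grip_width: 0.0122
```

```bash
python3 r.py
```

```text
yaw turned 0.566867989215518 M [-0.0013  0.1253  0.1957] F [-1.2232  0.208   5.6303] q6 -72.40965977179474 eff6 0.10303571121767163 14.1
```

Emit:
step_arm(
  increments=[
    {"x":0,"y":0,"z":0,"wx":0,"wy":0,"wz":0.015,"gripper":0.5},
    {"x":0,"y":0,"z":0,"wx":0,"wy":0,"wz":0.01,"gripper":0.5},
  ],
)

```text
time_s: 14.3
position: [0.5334, -0.1388, 0.2945]
tool_rot: [[0.718, 0.696, 0.001], [0.696, -0.718, -0.0], [0.0, 0.001, -1.0]]
ft_force: [-1.4, 0.2, 5.3]
grip_width: 0.0119
```

```bash
python3 r.py
```

```text
yaw turned 0.5919547067953772 M [0.0449 0.1029 0.2398] F [-1.3813  0.1642  5.3479] q6 -70.97390637711736 eff6 0.13246350456029177 14.3
```

Emit:
step_arm(
  increments=[
    {"x":0,"y":0,"z":0,"wx":0,"wy":0,"wz":0.015,"gripper":0.5},
    {"x":0,"y":0,"z":0,"wx":0,"wy":0,"wz":0.01,"gripper":0.5},
  ],
)

```text
time_s: 14.5
position: [0.5334, -0.1388, 0.2945]
tool_rot: [[0.736, 0.677, 0.001], [0.677, -0.736, -0.0], [0.0, 0.001, -1.0]]
ft_force: [-0.4, 0.2, 4.6]
grip_width: 0.0124
```

```bash
python3 r.py
```

```text
yaw turned 0.6169640480594479 M [0.0411 0.0578 0.2464] F [-0.372   0.2199  4.5584] q6 -69.53857581500694 eff6 0.13164354488253593 14.5
```

Emit:
step_arm(
  increments=[
    {"x":0,"y":0,"z":0,"wx":0,"wy":0,"wz":0.015,"gripper":0.5},
    {"x":0,"y":0,"z":0,"wx":0,"wy":0,"wz":0.01,"gripper":0.5},
  ],
)

```text
time_s: 14.7
position: [0.5334, -0.1388, 0.2945]
tool_rot: [[0.752, 0.659, 0.001], [0.659, -0.752, -0.0], [0.0, 0.001, -1.0]]
ft_force: [-1.2, -1.0, 4.6]
grip_width: 0.0119
```

```bash
python3 r.py
```

```text
yaw turned 0.6419486649705746 M [0.0158 0.0168 0.2429] F [-1.1629 -0.9741  4.5856] q6 -68.10701666040114 eff6 0.13745015021413565 14.7
```

Emit:
step_arm(
  increments=[
    {"x":0,"y":0,"z":0,"wx":0,"wy":0,"wz":0.015,"gripper":0.5},
    {"x":0,"y":0,"z":0,"wx":0,"wy":0,"wz":0.01,"gripper":0.5},
  ],
)

```text
time_s: 14.9
position: [0.5334, -0.1388, 0.2945]
tool_rot: [[0.769, 0.64, 0.001], [0.64, -0.769, -0.001], [0.0, 0.001, -1.0]]
ft_force: [-0.5, -0.0, 5.2]
grip_width: 0.0122
```

```bash
python3 r.py
```

```text
yaw turned 0.6669433769300608 M [-0.0018  0.0699  0.2398] F [-0.521  -0.0416  5.1615] q6 -66.67582969811679 eff6 0.1399506675079465 14.9
```

Emit:
step_arm(
  increments=[
    {"x":0,"y":0,"z":0,"wx":0,"wy":0,"wz":0.015,"gripper":0.5},
    {"x":0,"y":0,"z":0,"wx":0,"wy":0,"wz":0.01,"gripper":0.5},
  ],
)

```text
time_s: 15.1
position: [0.5334, -0.1388, 0.2945]
tool_rot: [[0.784, 0.621, 0.001], [0.621, -0.784, -0.001], [0.0, 0.001, -1.0]]
ft_force: [-0.2, -1.5, 5.7]
grip_width: 0.012
```

```bash
python3 r.py
```

```text
yaw turned 0.6913436505997906 M [0.0165 0.0693 0.6313] F [-0.2306 -1.479   5.7063] q6 -65.27050706241455 eff6 0.5309386923909187 15.1
```

The stop shows plainly: the moment jumped from 0.24 to about 0.63 N m. I'll ease off at once to centre the pins, then lift.

Emit:
step_arm(
  increments=[
    {"x":0,"y":0,"z":0,"wx":0,"wy":0,"wz":-0.02,"gripper":0.5},
    {"x":0,"y":0,"z":0,"wx":0,"wy":0,"wz":-0.02,"gripper":0.5},
  ],
)

```text
time_s: 15.3
position: [0.5334, -0.1389, 0.2945]
tool_rot: [[0.758, 0.652, 0.001], [0.652, -0.758, -0.001], [0.001, 0.001, -1.0]]
ft_force: [0.3, -1.4, 4.1]
grip_width: 0.012
```

```bash
python3 r.py
```

```text
yaw turned 0.6509882448772113 M [-0.0912 -0.1512 -0.0575] F [ 0.3042 -1.3626  4.1482] q6 -67.59707029099835 eff6 0.21747075486928225 15.3
```

Emit:
step_arm(
  increments=[
    {"x":0,"y":0,"z":-0.2,"wx":0,"wy":0,"wz":0,"gripper":0.5},
    {"x":0,"y":0,"z":-0.3,"wx":0,"wy":0,"wz":0,"gripper":0.5},
    {"x":0,"y":0,"z":-0.5,"wx":0,"wy":0,"wz":0,"gripper":0.5},
    {"x":0,"y":0,"z":-1,"wx":0,"wy":0,"wz":0,"gripper":0.5},
    {"x":0,"y":0,"z":-1.5,"wx":0,"wy":0,"wz":0,"gripper":0.5},
    {"x":0,"y":0,"z":-2,"wx":0,"wy":0,"wz":0,"gripper":0.5},
    {"x":0,"y":0,"z":-2,"wx":0,"wy":0,"wz":0,"gripper":0.5},
    {"x":0,"y":0,"z":-1,"wx":0,"wy":0,"wz":0,"gripper":0.5},
    {"x":0,"y":0,"z":0,"wx":0,"wy":0,"wz":-0.1254,"gripper":0.5},
    {"x":0,"y":0,"z":0,"wx":0,"wy":0,"wz":-0.1254,"gripper":0.5},
    {"x":0,"y":0,"z":0,"wx":0,"wy":0,"wz":-0.1254,"gripper":0.5},
    {"x":0,"y":0,"z":0,"wx":0,"wy":0,"wz":-0.1254,"gripper":0.5},
    {"x":0,"y":0,"z":0,"wx":0,"wy":0,"wz":-0.1254,"gripper":0.5},
    {"x":0,"y":0,"z":0,"wx":0,"wy":0,"wz":-0.1254,"gripper":0.5},
    {"x":0,"y":0,"z":0,"wx":0,"wy":0,"wz":-0.1254,"gripper":0.5},
    {"x":0,"y":0,"z":0,"wx":0,"wy":0,"wz":0,"gripper":0.5},
  ],
)

```text
time_s: 16.9
position: [0.5331, -0.1387, 0.379]
tool_rot: [[-0.017, 1.0, -0.001], [1.0, 0.017, 0.001], [0.001, -0.001, -1.0]]
ft_force: [-0.0, -0.5, -2.0]
grip_width: 0.0121
```

Emit:
step_arm(
  increments=[
    {"x":1.5,"y":0.08,"z":0,"wx":0,"wy":0,"wz":0,"gripper":0.5},
    {"x":3,"y":0.08,"z":0,"wx":0,"wy":0,"wz":0,"gripper":0.5},
    {"x":3,"y":0.08,"z":0,"wx":0,"wy":0,"wz":0,"gripper":0.5},
    {"x":3,"y":0.08,"z":0,"wx":0,"wy":0,"wz":0,"gripper":0.5},
    {"x":3,"y":0.08,"z":0,"wx":0,"wy":0,"wz":0,"gripper":0.5},
    {"x":3,"y":0.08,"z":0,"wx":0,"wy":0,"wz":0,"gripper":0.5},
    {"x":3,"y":0.1,"z":0,"wx":0,"wy":0,"wz":0,"gripper":0.5},
    {"x":3,"y":0.1,"z":0,"wx":0,"wy":0,"wz":0,"gripper":0.5},
    {"x":2.3,"y":0,"z":0,"wx":0,"wy":0,"wz":0,"gripper":0.5},
    {"x":1,"y":0,"z":0,"wx":0,"wy":0,"wz":0,"gripper":0.5},
    {"x":0,"y":0,"z":0,"wx":0,"wy":0,"wz":0,"gripper":0.5},
    {"x":0,"y":0,"z":0,"wx":0,"wy":0,"wz":0,"gripper":0.5},
    {"x":0,"y":0,"z":0,"wx":0,"wy":0,"wz":0,"gripper":0.5},
  ],
)

```text
time_s: 18.2
position: [0.536, 0.1184, 0.3791]
tool_rot: [[-0.014, 1.0, -0.0], [1.0, 0.014, -0.0], [-0.0, -0.0, -1.0]]
ft_force: [0.1, 0.6, -2.9]
grip_width: 0.0124
```

Run:
```python
from rim import *
goto([.5358,.1197,.2826],91)
w=shot('wrist');z=env.observe()['position'][2]
rim(w,z-.2366,(192,242),(225,335))
c=w['color'];cv2.imwrite('pics/w4.png',c)
```

```text
pos [0.536  0.1184 0.3791] yaw 90.82828581173614 F [ 0.0848  0.5637 -2.9077] M [-0.0067  0.002   0.0418] w 0.012367054891211518 t 18.2
shift now-axes cm [ 0.1365 -0.0139  9.6501] target-axes [ 0.1344 -0.0145  9.6502] rotvec [-0.0001  0.0002 -0.003 ]
centre [0.5374 0.1175] rms mm 1.0658350527292313 100
```

View pics/w4.png

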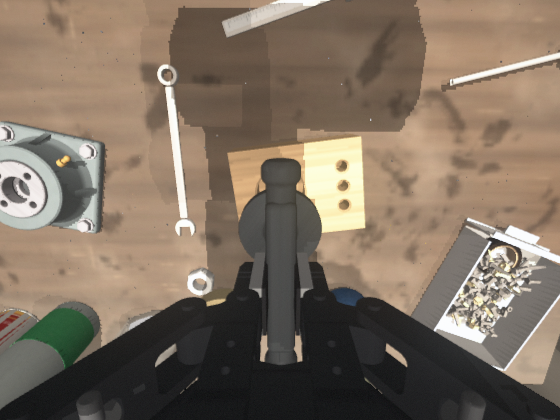

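The wrench is still held square over the block, the spanner hasn't moved, and the ring's holes are turned. Lowering now.

Emit:
step_arm(
  increments=[
    {"x":0.13,"y":-0.02,"z":1.5,"wx":0,"wy":0,"wz":-0.003,"gripper":0.5},
    {"x":0,"y":0,"z":2,"wx":0,"wy":0,"wz":0,"gripper":0.5},
    {"x":0,"y":0,"z":2,"wx":0,"wy":0,"wz":0,"gripper":0.5},
    {"x":0,"y":0,"z":1,"wx":0,"wy":0,"wz":0,"gripper":0.5},
    {"x":0,"y":0,"z":0.5,"wx":0,"wy":0,"wz":0,"gripper":0.5},
    {"x":0,"y":0,"z":0.5,"wx":0,"wy":0,"wz":0,"gripper":0.5},
    {"x":0,"y":0,"z":0,"wx":0,"wy":0,"wz":0,"gripper":0.5},
    {"x":0,"y":0,"z":0,"wx":0,"wy":0,"wz":0,"gripper":0.5},
  ],
)

```text
time_s: 19.05
position: [0.5358, 0.1205, 0.3047]
tool_rot: [[-0.019, 1.0, 0.001], [1.0, 0.019, 0.0], [0.0, 0.001, -1.0]]
ft_force: [-0.5, -0.2, -2.1]
grip_width: 0.0123
```

Emit:
step_arm(
  increments=[
    {"x":0,"y":0,"z":0.3,"wx":0,"wy":0,"wz":0,"gripper":0.5},
    {"x":0,"y":0,"z":0.3,"wx":0,"wy":0,"wz":0,"gripper":0.5},
    {"x":0,"y":0,"z":0.2,"wx":0,"wy":0,"wz":0,"gripper":0.5},
    {"x":0,"y":0,"z":0,"wx":0,"wy":0,"wz":0,"gripper":0.5},
  ],
)

```text
time_s: 19.45
position: [0.5356, 0.1206, 0.2958]
tool_rot: [[-0.019, 1.0, -0.001], [1.0, 0.019, -0.0], [-0.0, -0.001, -1.0]]
ft_force: [-0.4, -0.7, -2.1]
grip_width: 0.0121
```

Emit:
step_arm(
  increments=[
    {"x":-0.08,"y":0.02,"z":0.2,"wx":0,"wy":0,"wz":0,"gripper":0.5},
    {"x":0,"y":0,"z":0.2,"wx":0,"wy":0,"wz":0,"gripper":0.5},
    {"x":0,"y":0,"z":0,"wx":0,"wy":0,"wz":0,"gripper":0.5},
  ],
)

```text
time_s: 19.75
position: [0.5358, 0.1197, 0.2918]
tool_rot: [[-0.019, 1.0, -0.001], [1.0, 0.019, -0.0], [0.0, -0.001, -1.0]]
ft_force: [0.3, 0.1, -2.5]
grip_width: 0.012
```

Emit:
step_arm(
  increments=[
    {"x":0,"y":0,"z":0.2,"wx":0,"wy":0,"wz":0,"gripper":0.5},
    {"x":0,"y":0,"z":0.2,"wx":0,"wy":0,"wz":0,"gripper":0.5},
    {"x":0,"y":0,"z":0.2,"wx":0,"wy":0,"wz":0,"gripper":0.5},
    {"x":0,"y":0,"z":0,"wx":0,"wy":0,"wz":0,"gripper":0.5},
    {"x":0,"y":0,"z":0,"wx":0,"wy":0,"wz":0,"gripper":0.5},
  ],
)

```text
time_s: 20.25
position: [0.5359, 0.1198, 0.2861]
tool_rot: [[-0.019, 1.0, -0.0], [1.0, 0.019, -0.0], [-0.0, -0.0, -1.0]]
ft_force: [0.4, -0.5, -2.4]
grip_width: 0.0123
```

Emit:
step_arm(
  increments=[
    {"x":0,"y":0,"z":0.1,"wx":0,"wy":0,"wz":0,"gripper":0.5},
    {"x":0,"y":0,"z":0.1,"wx":0,"wy":0,"wz":0,"gripper":0.5},
    {"x":0,"y":0,"z":0.1,"wx":0,"wy":0,"wz":0,"gripper":0.5},
    {"x":0,"y":0,"z":0,"wx":0,"wy":0,"wz":0,"gripper":0.5},
    {"x":0,"y":0,"z":0,"wx":0,"wy":0,"wz":0,"gripper":0.5},
  ],
)

```text
time_s: 20.75
position: [0.5359, 0.1198, 0.2831]
tool_rot: [[-0.019, 1.0, -0.0], [1.0, 0.019, -0.0], [-0.0, -0.0, -1.0]]
ft_force: [0.0, -0.8, -2.8]
grip_width: 0.0121
```

Emit:
step_arm(
  increments=[
    {"x":0,"y":0,"z":0.06,"wx":0,"wy":0,"wz":0,"gripper":0.5},
    {"x":0,"y":0,"z":0,"wx":0,"wy":0,"wz":0,"gripper":0.5},
    {"x":0,"y":0,"z":0,"wx":0,"wy":0,"wz":0,"gripper":0.5},
  ],
)

```text
time_s: 21.05
position: [0.5359, 0.1197, 0.2826]
tool_rot: [[-0.019, 1.0, 0.0], [1.0, 0.019, -0.0], [-0.0, 0.0, -1.0]]
ft_force: [0.2, -0.1, -1.3]
grip_width: 0.0119
```

Emit:
step_arm(
  increments=[
    {"x":0,"y":0,"z":0.03,"wx":0,"wy":0,"wz":0,"gripper":0.5},
    {"x":0,"y":0,"z":0,"wx":0,"wy":0,"wz":0,"gripper":0.5},
    {"x":0,"y":0,"z":0,"wx":0,"wy":0,"wz":0,"gripper":2},
    {"x":0,"y":0,"z":0,"wx":0,"wy":0,"wz":0,"gripper":5},
    {"x":0,"y":0,"z":0,"wx":0,"wy":0,"wz":0,"gripper":6},
    {"x":0,"y":0,"z":0,"wx":0,"wy":0,"wz":0,"gripper":7},
    {"x":0,"y":0,"z":0,"wx":0,"wy":0,"wz":0,"gripper":8},
    {"x":0,"y":0,"z":0,"wx":0,"wy":0,"wz":0,"gripper":8},
    {"x":0,"y":0,"z":0,"wx":0,"wy":0,"wz":0,"gripper":8},
  ],
)

```text
time_s: 21.95
position: [0.5359, 0.1198, 0.2822]
tool_rot: [[-0.019, 1.0, -0.0], [1.0, 0.019, 0.0], [0.0, -0.0, -1.0]]
ft_force: [0.6, -0.3, -0.2]
grip_width: 0.0798
```

Emit:
step_arm(
  increments=[
    {"x":0,"y":0,"z":-1,"wx":0,"wy":0,"wz":0,"gripper":8},
    {"x":0,"y":0,"z":-2,"wx":0,"wy":0,"wz":0,"gripper":8},
    {"x":0,"y":0,"z":-3,"wx":0,"wy":0,"wz":0,"gripper":8},
    {"x":-1,"y":0,"z":-3,"wx":0,"wy":0,"wz":0,"gripper":8},
    {"x":-3,"y":0,"z":0,"wx":0,"wy":0,"wz":0,"gripper":8},
    {"x":-3,"y":0,"z":0,"wx":0,"wy":0,"wz":0,"gripper":8},
    {"x":-3,"y":0,"z":0,"wx":0,"wy":0,"wz":0,"gripper":8},
    {"x":-2,"y":0,"z":0,"wx":0,"wy":0,"wz":0,"gripper":8},
    {"x":0,"y":0,"z":0,"wx":0,"wy":0,"wz":0,"gripper":8},
    {"x":0,"y":0,"z":0,"wx":0,"wy":0,"wz":0,"gripper":8},
    {"x":0,"y":0,"z":0,"wx":0,"wy":0,"wz":0,"gripper":8},
  ],
)

```text
time_s: 23.05
position: [0.5381, 0.0007, 0.3725]
tool_rot: [[-0.02, 1.0, 0.0], [1.0, 0.02, 0.0], [0.0, 0.0, -1.0]]
ft_force: [0.2, -0.0, 0.6]
grip_width: 0.0803
```

Run:
```python
from rim import *
goto([.5358,.1197,.2826],91)
w=shot('wrist');pickle.dump(w,open('w5.pkl','wb'));cv2.imwrite('pics/w5.png',w['color'])
g=cv2.cvtColor(w['color'],cv2.COLOR_BGR2GRAY);k=8
c=proj(w,[.5337,-.1396,.058])[0];x0,y0=np.int64(c-32);print(c)
r=cv2.resize(g[y0:y0+64,max(x0,0):x0+64],None,fx=k,fy=k,interpolation=cv2.INTER_CUBIC)
for th in(95,115):
  n,l,st,ce=cv2.connectedComponentsWithStats((r<th).astype(np.uint8))
  for i in range(1,n):
    if 600<st[i,4]<5000:
        p=plane(w,(ce[i]+.5)/k-.5+[max(x0,0),y0],.058)[:2];d=p-[.5337,-.1396]
        print(th,p,np.hypot(*d)*1e3,np.degrees(np.arctan2(d[1],d[0])))
```

```text
pos [0.5381 0.0007 0.3725] yaw 91.15234227898306 F [ 0.1804 -0.0084  0.5611] M [ 0.03   -0.0161 -0.0318] w 0.08026278562029678 t 23.05
shift now-axes cm [11.903   0.0091  8.9945] target-axes [11.9043 -0.0202  8.9927] rotvec [ 0.0003 -0.0002  0.0027]
[132.8661 190.3638]
95 [ 0.5181 -0.1536] 20.937799228950823 -138.16895146092241
95 [ 0.5188 -0.1255] 20.525986378387085 136.62587428728096
95 [ 0.525  -0.1383] 8.743442605962949 171.66433979117465
95 [ 0.5458 -0.1547] 19.32748437815163 -51.23786707874503
95 [ 0.5465 -0.1265] 18.322550341202742 45.67759258553593
115 [ 0.5284 -0.1128] 27.353783732515865 101.13946185308514
115 [ 0.5186 -0.1533] 20.412841049982156 -137.74633038017956
115 [ 0.5193 -0.1252] 20.40311365546015 134.94257378870046
115 [ 0.5276 -0.1383] 6.249596433288367 168.28758056889188
115 [ 0.5467 -0.1542] 19.53157619561229 -48.29872570911451
115 [ 0.5476 -0.1259] 19.532559674322012 44.46856012741509
```

View pics/w5.png

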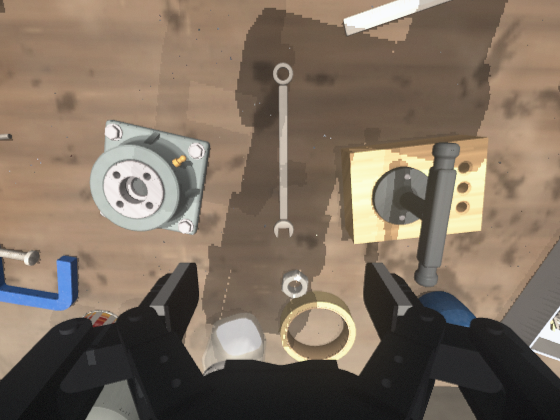

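The wrench stands in its block (head at (402,195), handle (445,150) to (427,275)), and the spanner lies where it was. The hole pair has gone from -12.0° to about -47°, so the ring turned about 0.61 rad. One numeric check of the wrench, then I'll hand in.

Run:
```python
from h import *
import pickle
w=pickle.load(open('w5.pkl','rb'))
print(plane(w,(446,143),.118),plane(w,(427,285),.118),'head',plane(w,(402.5,195.5),.056))
print(env.close_job(), env.observe()['time_s'])
```

```text
[0.4798 0.1179 0.118 ] [0.5946 0.1226 0.118 ] head [0.5345 0.1177 0.056 ]
the job is handed in; nothing more can be done
the job is handed in; nothing more can be done
```

The ring is turned up to its stop and the wrench is back upright in its block. I handed the job in at about 23 s of the 64 s allowed.

- **Seating:** both pins went fully into the ring's holes with no contact on the way down. The head met the ring face at the expected height, with a press of about 5–7 N.
- **Turning:** the moment ran at about 0.15–0.25 N m, then jumped to 0.63 N m at the stop. I eased off at once. That last reading is slightly over the roughly 0.6 N m limit; sensor noise is about 0.03 N m, and the last joint's own effort read 0.53 N m.
- **How far it turned:** by camera the ring's holes moved about 35° (0.61 rad) clockwise. The wrench itself turned 0.69 rad, and I put the difference down to play between the pins and holes.
- **Wrench put back:** its head measures within about 1.5 mm of where it first stood. The handle centre is at (0.537, 0.120), directly over the head to about 3 mm, so it is upright. The gripper is open and clear of everything.
- **Other tools:** the spanner looked unmoved in the last picture. The hex key was out of that view, but the arm never went near it.
- **Disagreement:** the scene camera put the ring and wrench about 3–4 mm off in y from the wrist camera. I used the wrist camera, and the clean fit of the pins bore it out.

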